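# Fan rye crispbreads along a serving tray

## Task

Finish the row on the mirror tray: take the two dark rye crispbreads from the worktop in front of it and lay them one after the other, like roof shingles, in line with the dark one already on the tray and on towards the empty part of the tray. Each lies lengthwise in the row with about a third of its length on top of the one before and its other end down on the tray. Leave the one already on the tray where it lies.

Things in the scene. Friction and masses are not known exactly. Their poses are not given: they have to be found in the camera images.
- tray: silver mirror tray with wire rim, fixed; 190 mm (x) by 330 mm (y); origin: centre of its underside. Mirror floor 7 mm above the origin, 184 x 320 mm inside; rim wire at 33-35 mm. The row runs along its y near the middle line: the first crispbread lies near one end (either), a tealight (38 mm wide, 15 high) stands near the other, 100 mm from the centre; the row ends short of it
- rye_first: the dark rye crispbread that already lies flat and loose on the tray floor near one of its ends, its length along the tray's y axis; the row goes on from it towards the tray's centre. 80 x 44 x 9 mm, 0.03 kg, stiff; origin: centre of its underside, x along its 80 mm length, y along its width, z up
- rye_a: one of two alike dark rye crispbreads lying flat on the worktop (z 0) in front of the tray; a pale one of the same size beside them does not belong. The three lie side by side about 115 mm apart in any order; either dark one may go first. 80 x 44 x 9 mm, 0.03 kg, stiff; origin: centre of its underside, x along its 80 mm length, y along its width, z up
- rye_b: the other dark brown rye crispbread lying on the worktop, the same as rye_a; 80 x 44 x 9 mm, 0.03 kg, stiff; origin: centre of its underside, x along its 80 mm length, y along its width, z up

How it is judged:
At the end, for the whole second after the job is handed in: All at rest in one row, new ones in either order: each 40-70 mm on from the one before, resting on it and the tray (slope 3.5-15 deg), within 11 deg and 16 mm (third: 20 mm) of the first's line; third over 85 mm from the first; first flat, moved under 20 mm (((horizontal distance between rye_a and rye_first between 0.04 and 0.07 m and angle between rye_a's own z axis and vertical between 0.06 and 0.27 rad and contact force between rye_a and rye_first above 0.01 N and contact force between each of rye_a, rye_b and tray above 0.01 N and angle between the y axis of each of rye_a, rye_b and the y axis of rye_first, either way round below 0.2 rad and horizontal distance between rye_b and rye_a between 0.04 and 0.07 m and angle between rye_b's own z axis and vertical between 0.06 and 0.27 rad and contact force between rye_b and rye_a above 0.01 N and y of rye_a in the frame of rye_first between -0.016 and 0.016 m and y of rye_b in the frame of rye_first between -0.02 and 0.02 m and horizontal distance between rye_b and rye_first above 0.085 m) or (horizontal distance between rye_b and rye_first between 0.04 and 0.07 m and angle between rye_b's own z axis and vertical between 0.06 and 0.27 rad and contact force between rye_b and rye_first above 0.01 N and contact force between each of rye_b, rye_a and tray above 0.01 N and angle between the y axis of each of rye_b, rye_a and the y axis of rye_first, either way round below 0.2 rad and horizontal distance between rye_a and rye_b between 0.04 and 0.07 m and angle between rye_a's own z axis and vertical between 0.06 and 0.27 rad and contact force between rye_a and rye_b above 0.01 N and y of rye_b in the frame of rye_first between -0.016 and 0.016 m and y of rye_a in the frame of rye_first between -0.02 and 0.02 m and horizontal distance between rye_a and rye_first above 0.085 m)) and angle between rye_first's own z axis and vertical below 0.05 rad and distance of rye_first from where it was at the start of the episode below 0.02 m and linear speed of each of rye_a, rye_b below 0.01 m/s); the robot touches nothing.
It also fails if it takes over 48 s, if anything falls off the work surface, if the arm or the gripper's body presses on something with over 40 N, if the wrist force passes 120 N, or if a joint passes its speed limit or range.

## Robot

A 6-joint arm with a two-finger parallel gripper is mounted at the origin on a cart in front of the work surface, level with it; the furniture and walls round the work are solid. World frame = base frame: x ahead of the robot, y to its left, z up, the work surface at z = 0. Lengths are in m, angles in rad, forces in N, time in s.
With the tool pointing down it reaches from about 0.275 to 0.875 m from the base axis. Payload 12.5 kg.
Tool frame: the origin (TCP) lies on the centre line of the jaws, within the pads' length; the fingertips stand r.finger_overhang ahead of it and the grasp point (between the pads) lies 3 mm ahead of it (r.finger_overhang is the distance from the TCP to the fingertips, in m); z points along the fingers, y is the line along which they close (so a half turn about z gives the same grasp; the last joint's range is limited). The gripper opens to 85 mm and grips with 20 to 120 N. Pads are 22 mm wide; open, the fingers measure 114 mm over their backs; the gripper's body (76 mm by 85 mm) begins 54 mm behind the grasp point. The pads swing forward as they close: fully open they stand 13 mm farther back than shut.
Start: joints at [-1.268, 0.351, 1.652, -0, 1.139, -0.085], TCP at [0.208, -0.509, 0.253] pointing down, gripper open.
Joint ranges: [-2.75, 2.75], [-0.79, 2.1], [0.01, 2.65], [-1.57, 4.71], [0.07, 3.14], [-2.87, 2.87]. Speed limits (rad/s): [2.22, 2.22, 2.79, 3.14, 3.14, 3.14].

## Interface

Orientations are given as a unit quaternion [x, y, z, w].
In Python, from cell import r, optics gives the robot as it stands. The module is installed in compiled form; this text tells all that it offers. Calls block until the motion is done:
- r.move_to(position, orientation): joint-space move of the TCP to a pose.
- r.move_linear(position, rot=None, vel=0.15): straight line of the TCP; rot=None keeps the orientation; vel is the mean speed in m/s.
- r.set_joints(angles): joint-space move.
- r.set_gripper(opening, squeeze=None): opening from 0.0 (shut) to 1.0 (fully open); squeeze is the grip in N (None keeps the last); returns when the fingers have stopped.
- r.sleep(seconds).
- r.inverse_kinematics(position, orientation): joint angles nearest the present ones, or None.
- optics.get_image(name): name is "scene" or "top"; returns a dict with "pixels" (480x640x3 uint8, red, green, blue), "depth" (480x640 float32, m along the optical axis (not along the pixel's ray), 0 where there is no reading), "fx", "fy", "cx", "cy" (pixels), "D" ([k1, k2, p1, p2, k3] as OpenCV has them; the pictures are not rectified), "camera_from_world" (4x4, takes a point from world to camera coordinates). Camera axes: x right, y down, z forward; pixel columns grow to the right and rows downward; lengths in m; the calibration is good to about 2 mm. A picture is of the moment at which its call begins.
A pose or a line that the arm cannot do raises r.PlanningError and nothing moves.
- r.hand_in(): hands the job in; it is judged then, once.
Readings, each from a call of its own:
- r.current_t(): time.
- r.current_q(): joint angles.
- r.current_qvel(): joint speeds.
- r.current_effort(): joint torques, N m.
- r.current_tool_pos(): TCP position.
- r.current_ee_rot(): TCP orientation.
- r.current_contact_force(): force on the tool from outside, world axes, zero at the start.
- r.current_torque(): the same for the moment, N m.
- r.current_opening(): opening from 0.0 (shut) to 1.0 (fully open).
- r.current_finger_force(): force on a finger pad.
Only numpy, scipy, OpenCV 4.12 (cv2) and the standard library are available. Lean on these libraries where they do the work, as an engineer would, in place of code of your own. Each camera call takes 0.05 s, during which the arm holds its last target. There are 200 camera calls.

## Working session

There is one attempt and no reset: what is moved stays moved. The work goes in short steps, each a Python script; the robot and the scene stay as the last script left them, time stands still between calls to the robot, and variables do not carry over. Pictures are saved under pics/ and viewed, at most 10 in all, crops included, and the job is handed in when it is done.

```bash
mkdir -p pics
python3 - <<'E'
from cell import r, optics
import cv2,numpy as np
for n in("scene","top"):
    i=optics.get_image(n); np.savez(n+".npz",**i)
    cv2.imwrite(f"pics/{n}0.png",i["pixels"][:,:,::-1])
    print(n,i["fx"],i["fy"],i["cx"],i["cy"],i["D"]);print(np.linalg.inv(i["camera_from_world"]).round(3))
print(r.finger_overhang,r.current_t(),r.current_ee_rot(),r.current_tool_pos())
E
```

```text
scene 496.4434961557979 496.4434961557979 317.799446598494 240.5327219162674 [-0.05092782  0.          0.          0.          0.        ]
[[ 0.831 -0.258  0.493  0.03 ]
 [-0.556 -0.418  0.718 -0.42 ]
 [ 0.021 -0.871 -0.491  0.472]
 [ 0.     0.     0.     1.   ]]
top 581.9049547737984 581.9049547737984 319.6479572337698 245.41042444028017 [0.02049934 0.         0.         0.         0.        ]
[[ 0.01  -0.997  0.08   0.385]
 [-1.    -0.01  -0.007  0.208]
 [ 0.008 -0.08  -0.997  0.904]
 [ 0.     0.     0.     1.   ]]
0.022 0.1 [ 9.81257310e-01  1.92701381e-01 -5.33960232e-05 -5.15355160e-04] [ 0.20792532 -0.50889298  0.25281197]
```

View pics/scene0.png

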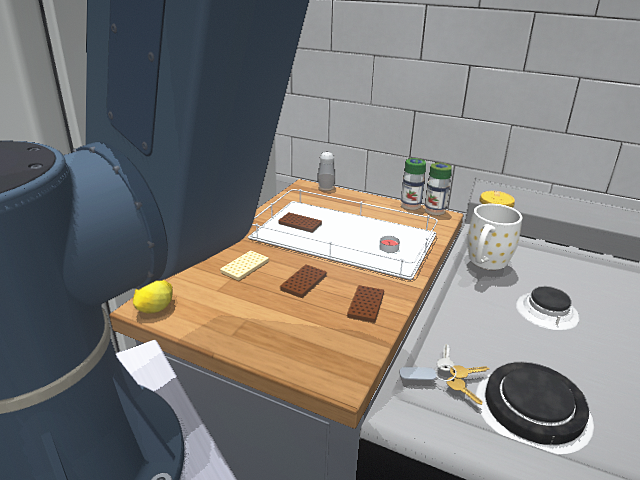

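View pics/top0.png

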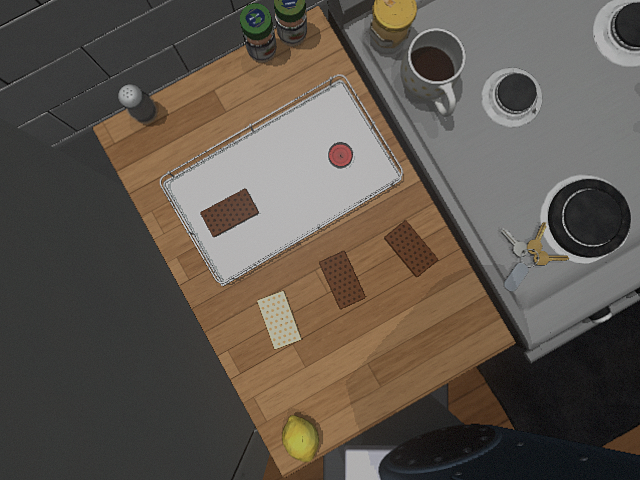

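```bash
cat > h.py <<'E'
import numpy as np,cv2
from scipy.spatial.transform import Rotation as R
def ray(im,uv,z):
    K=np.array([[im["fx"],0,im["cx"]],[0,im["fy"],im["cy"]],[0,0,1]],float)
    n=cv2.undistortPoints(np.float64(uv).reshape(-1,1,2),K,np.asarray(im["D"],float))[:,0]
    T=np.linalg.inv(im["camera_from_world"]); d=np.c_[n,np.ones(len(n))]@T[:3,:3].T
    return T[:3,3]+d*((z-T[2,3])/d[:,2])[:,None]
def proj(im,p):
    T=im["camera_from_world"]
    K=np.array([[im["fx"],0,im["cx"]],[0,im["fy"],im["cy"]],[0,0,1]],float)
    return cv2.projectPoints(np.float64(p).reshape(-1,1,3),cv2.Rodrigues(T[:3,:3])[0],T[:3,3],K,np.asarray(im["D"],float))[0][:,0]
def blobs(im,lo=400):
    h=cv2.cvtColor(im["pixels"],cv2.COLOR_RGB2HSV)
    m=((h[...,0]<15)&(h[...,1]>70)&(h[...,2]<125)).astype(np.uint8)*255
    m=cv2.morphologyEx(m,cv2.MORPH_CLOSE,np.ones((5,5)));m=cv2.morphologyEx(m,cv2.MORPH_OPEN,np.ones((5,5)))
    return m,[c for c in cv2.findContours(m,cv2.RETR_EXTERNAL,cv2.CHAIN_APPROX_NONE)[0] if lo<cv2.contourArea(c)]
def tile(im,c,z):
    p=ray(im,c[:,0],z)[:,:2]*1000
    (cx,cy),(w,h),a=cv2.minAreaRect(p.astype(np.float32))
    if w<h: a+=90;w,h=h,w
    return cx/1000,cy/1000,np.deg2rad((a+90)%180-90),w,h
E
python3 - <<'E'
from h import *
for n in("top","scene"):
    im=dict(np.load(n+".npz")); m,cs=blobs(im)
    cv2.imwrite(f"pics/m_{n}.png",m)
    for c in cs:
        mm=c[:,0].mean(0)
        if n=="top" and not(150<mm[0]<450 and 150<mm[1]<320): continue
        if n=="scene" and not(260<mm[0]<400 and 200<mm[1]<330): continue
        for z in(.009,.016): print(n,mm.round(),z,np.round(tile(im,c,z),4))
    if n=="top":
        d=im["depth"]
        T=np.linalg.inv(im["camera_from_world"])
        for u,v in((229,212),(342,279),(411,248),(280,190),(310,300),(279,320),(340,155)):
            D=np.median(d[v-2:v+3,u-2:u+3]); p=ray(im,[(u,v)],0)[0]; 
            k=im["camera_from_world"]@np.r_[p,1]; print(u,v,(T[:3,3]+(p-T[:3,3])*D/k[2]).round(4))
E
```

```text
top [445. 282.] 0.009 [ 4.038000e-01  8.400000e-03 -1.094500e+00  1.114112e+02  2.055450e+01]
top [445. 282.] 0.016 [ 4.036000e-01  9.900000e-03 -1.094500e+00  1.105397e+02  2.039370e+01]
top [342. 282.] 0.009 [ 0.4003  0.1663  0.4854 91.1849 56.8547]
top [342. 282.] 0.016 [ 0.4002  0.1667  0.4854 90.4716 56.41  ]
top [408. 246.] 0.009 [4.576000e-01 6.250000e-02 7.118000e-01 1.005609e+02 5.736380e+01]
top [408. 246.] 0.016 [4.57000e-01 6.36000e-02 7.11800e-01 9.97743e+01 5.69150e+01]
top [307. 241.] 0.009 [  0.4623   0.2195  -1.0213 153.8647  17.1407]
top [307. 241.] 0.016 [  0.4617   0.2194  -1.0213 152.6611  17.0067]
top [229. 212.] 0.009 [ 0.5071  0.3421 -1.0577 79.4148 43.4177]
top [229. 212.] 0.016 [ 0.5062  0.341  -1.0577 78.7936 43.078 ]
229 212 [0.5065 0.341  0.0161]
342 279 [0.4056 0.1665 0.0092]
411 248 [0.4545 0.0604 0.0093]
280 190 [0.5432 0.2639 0.0067]
310 300 [0.373  0.2154 0.0004]
279 320 [0.3423 0.2622 0.0094]
340 155 [0.5978 0.1711 0.0143]
scene [366. 304.] 0.009 [4.49300e-01 5.30000e-02 6.92900e-01 8.78890e+01 4.33966e+01]
scene [366. 304.] 0.016 [4.43000e-01 4.58000e-02 6.92900e-01 8.65608e+01 4.27407e+01]
scene [304. 281.] 0.009 [ 0.4008  0.157   0.4365 86.1176 49.0612]
scene [304. 281.] 0.016 [ 0.3952  0.1483  0.4365 84.8161 48.3197]
```

Run:
```python
from h import *
im=dict(np.load("top.npz"));h=cv2.cvtColor(im["pixels"],cv2.COLOR_RGB2HSV)
for u,v in((229,212),(342,279),(411,248),(322,285),(370,260),(400,285),(310,300)):
    print(u,v,np.percentile(h[v-8:v+9,u-8:u+9].reshape(-1,3),[10,50,90],axis=0).tolist(), h[v,u-3:u+4].tolist())
print("row 279 x 310-375");print(h[279,312:375:2].tolist())
```

```text
229 212 [[9.0, 69.6, 66.0], [10.0, 108.0, 97.0], [11.0, 116.0, 101.0]] [[10, 117, 98], [11, 120, 96], [10, 106, 101], [10, 110, 100], [11, 110, 97], [11, 109, 96], [11, 109, 98]]
342 279 [[10.8, 123.0, 66.0], [11.0, 135.0, 97.0], [12.0, 143.0, 100.0]] [[11, 130, 92], [11, 130, 88], [11, 142, 95], [11, 135, 100], [12, 129, 83], [10, 107, 69], [11, 130, 63]]
411 248 [[10.0, 130.8, 62.8], [11.0, 144.0, 91.0], [13.0, 152.0, 95.0]] [[12, 157, 91], [12, 137, 95], [12, 142, 95], [11, 146, 94], [10, 154, 93], [10, 151, 86], [9, 140, 93]]
322 285 [[12.0, 117.0, 95.6], [15.0, 120.0, 141.0], [15.0, 131.2, 146.0]] [[14, 120, 144], [15, 123, 137], [15, 122, 138], [14, 116, 145], [15, 121, 122], [14, 122, 123], [15, 127, 133]]
370 260 [[14.0, 120.0, 126.0], [15.0, 125.0, 137.0], [15.0, 129.0, 144.0]] [[15, 122, 140], [15, 128, 139], [15, 123, 143], [14, 123, 143], [15, 124, 142], [15, 119, 142], [15, 126, 134]]
400 285 [[14.0, 125.0, 120.8], [14.0, 129.0, 131.0], [15.0, 133.0, 135.0]] [[14, 128, 129], [15, 124, 136], [15, 122, 134], [13, 128, 134], [14, 125, 133], [14, 128, 136], [14, 128, 134]]
310 300 [[14.0, 116.0, 126.8], [15.0, 121.0, 139.0], [15.0, 127.0, 144.0]] [[14, 119, 139], [15, 120, 140], [14, 116, 141], [15, 123, 141], [14, 121, 146], [14, 116, 143], [15, 123, 131]]
row 279 x 310-375
[[15, 115, 144], [14, 123, 135], [15, 123, 141], [15, 122, 142], [15, 126, 111], [15, 119, 143], [14, 122, 140], [13, 133, 94], [11, 132, 93], [10, 107, 62], [11, 125, 102], [12, 134, 97], [13, 135, 98], [11, 131, 97], [11, 130, 88], [11, 135, 100], [10, 107, 69], [13, 141, 94], [10, 145, 95], [12, 137, 97], [13, 148, 95], [11, 116, 64], [12, 158, 92], [15, 120, 138], [15, 128, 135], [15, 131, 121], [15, 133, 130], [13, 129, 132], [15, 130, 133], [14, 123, 135], [15, 130, 133], [14, 126, 130]]
```

```bash
sed -i 's/h\[...,2\]<125/h[...,2]<110/; s/MORPH_OPEN,np.ones((5,5))/MORPH_OPEN,np.ones((11,11))/' h.py
python3 - <<'E'
from h import *
for n in("top","scene"):
    im=dict(np.load(n+".npz")); m,cs=blobs(im)
    for c in cs:
        mm=c[:,0].mean(0)
        if n=="top" and not(150<mm[0]<450 and 150<mm[1]<320): continue
        if n=="scene" and not(260<mm[0]<400 and 200<mm[1]<330): continue
        print(n,mm.round(),np.round(tile(im,c,.016 if mm[1]<235 else .009),4))
E
```

```text
top [343. 281.] [ 0.4016  0.1644  0.3583 88.5575 49.3923]
top [409. 248.] [4.56800e-01 6.34000e-02 7.60400e-01 8.77798e+01 5.20933e+01]
top [229. 212.] [ 0.5062  0.341  -1.0619 78.7743 42.9163]
scene [367. 304.] [4.50400e-01 5.22000e-02 7.09000e-01 8.66979e+01 4.11513e+01]
scene [303. 281.] [ 0.4002  0.1575  0.4364 84.8474 47.6778]
```

```bash
cat >> h.py <<'E'
def cloud(im):
    v,u=np.mgrid[:480,:640]; p=ray(im,np.c_[u.ravel(),v.ravel()],0.)
    T=im["camera_from_world"]; C=np.linalg.inv(T)[:3,3]
    dz=(p@T[:3,:3].T+T[:3,3])[:,2]
    return (C+(p-C)*(im["depth"].ravel()/dz)[:,None]).reshape(480,640,3)
def brown(im,zlo,zhi,lo=400):
    "contours of brown things standing zlo..zhi, and the cloud"
    P=cloud(im);h=cv2.cvtColor(im["pixels"],cv2.COLOR_RGB2HSV)
    m=((h[...,0]<15)&(h[...,1]>60)&(h[...,2]<130)&(P[...,2]>zlo)&(P[...,2]<zhi)).astype(np.uint8)*255
    m=cv2.morphologyEx(m,cv2.MORPH_CLOSE,np.ones((3,3)));m=cv2.morphologyEx(m,cv2.MORPH_OPEN,np.ones((5,5)))
    return P,[c for c in cv2.findContours(m,cv2.RETR_EXTERNAL,cv2.CHAIN_APPROX_NONE)[0] if lo<cv2.contourArea(c)]
E
python3 - <<'E'
from h import *
for n in("top","scene"):
    im=dict(np.load(n+".npz")); P,cs=brown(im,.005,.05)
    for c in cs:
        mm=c[:,0].mean(0)
        z=np.median(P[int(mm[1])-6:int(mm[1])+7,int(mm[0])-6:int(mm[0])+7,2])
        print(n,mm.round(),z,np.round(tile(im,c,.016 if z>.0125 else .009),4))
E
```

```text
top [342. 280.] 0.009576156327141372 [ 0.405   0.1669  0.4385 79.7668 43.8843]
top [410. 248.] 0.009416266088686398 [4.54100e-01 6.11000e-02 6.91500e-01 7.97237e+01 4.43868e+01]
top [229. 212.] 0.016321385087757823 [ 0.5061  0.341  -1.0577 78.9007 43.1909]
top [432.  64.] 0.045152218449288295 [ 7.44600e-01  2.72000e-02 -1.56050e+00  6.41691e+01  5.30572e+01]
scene [366. 302.] 0.007834060147213995 [4.51200e-01 5.59000e-02 6.92900e-01 8.16521e+01 4.30826e+01]
scene [303. 279.] 0.00789672328367208 [ 0.4015  0.1614  0.4438 80.9045 43.8807]
scene [300. 222.] 0.014319916318623449 [ 0.4999  0.3304 -1.0607 81.4027 51.978 ]
```

```bash
cat > m.py <<'E'
from h import *
from cell import r, optics
def quat(yaw,pitch,flip):
    return (R.from_euler("z",yaw)*R.from_euler("y",pitch)*R.from_euler("x",np.pi)*R.from_euler("z",np.pi*flip)).as_quat()
def best(pos,yaw,pitch=0):
    o=[]
    for f in(0,1):
        q=r.inverse_kinematics(list(pos),list(quat(yaw,pitch,f)))
        if q is not None:o.append((abs(q[5]-0.0),f))
    return quat(yaw,pitch,min(o)[1])
def pick(x,y,yaw):
    q=best((x,y,.12),yaw); r.set_gripper(.68,30); r.move_to([x,y,.10],q)
    r.move_linear([x,y,.035],vel=.15); r.sleep(.2); f0=r.current_contact_force()[2]
    z=.030
    while True:
        r.move_linear([x,y,z],vel=.05); f=r.current_contact_force()[2]-f0
        if f>2.5 or z<.008: break
        z-=.001
    print("contact z",z,f,r.current_opening(),r.current_t())
    z+=.0035; r.move_linear([x,y,z],vel=.05); r.set_gripper(.3,30)
    zt=r.current_tool_pos()[2]; print("grip",r.current_opening(),zt,r.current_contact_force())
    r.move_linear([x,y,.10],vel=.2); print("held",r.current_opening(),r.current_finger_force(),r.current_t())
    return zt
E
python3 - <<'E'
from m import *
for p in [(.405,.1669,.4385,0),(.4541,.0611,.6915,0),(.5061+.0255,.341-.0453,-1.058,.165),(.557,.25,-1.058,.165)]:
    q=best((p[0],p[1],.1),*p[2:]); print(q.round(3),np.round(r.inverse_kinematics([p[0],p[1],.1],list(q)),2))
print(pick(.405,.1669,.4385))
E
```

```text
[0.976 0.217 0.    0.   ] [ 0.28  0.4   2.06 -0.    0.69  1.42]
[0.941 0.339 0.    0.   ] [ 0.03  0.43  2.01 -0.    0.71  0.91]
[-0.503 -0.86  -0.042  0.071] [ 0.37  0.65  1.61  0.21  0.92 -0.27]
[-0.503 -0.86  -0.042  0.071] [ 0.28  0.66  1.59  0.2   0.94 -0.35]
contact z 0.016999999999999987 8.704232700870179 0.682476769104706 7.325
grip 0.5033241645022009 0.020617384850053145 [-0.70862035 -0.30169802  5.13392058]
held 0.5044717858327906 30.669406056404114 8.3917
0.020617384850053145
```

```bash
cat >> m.py <<'E'
def place(c,yaw,pitch,h,up=.001):
    "c: centre of the tile's underside, world"
    Rt=(R.from_euler("z",yaw)*R.from_euler("y",pitch)).as_matrix()
    t=np.array(c)+h*Rt[:,2]+[0,0,up]
    q=best((t[0],t[1],.11),yaw,pitch); r.move_to([t[0],t[1],.11],q)
    r.move_linear([t[0],t[1],t[2]+.02],vel=.2); r.move_linear(list(t),vel=.03); r.sleep(.2)
    print("down",r.current_tool_pos()-t,r.current_contact_force(),r.current_t())
    r.set_gripper(.68); r.sleep(.2)
    r.move_linear([t[0],t[1],.12],vel=.15); print("up",r.current_t())
def snap(n):
    for k in("top","scene"):
        im=optics.get_image(k);np.savez(f"{k}{n}.npz",**im);cv2.imwrite(f"pics/{k}{n}.png",im["pixels"][:,:,::-1])
HOME=[-1.268,.351,1.652,0,1.139,-.085]
E
python3 - <<'E'
from m import *
d=np.array([np.cos(-1.0577),np.sin(-1.0577)])
c=np.array([.5061,.341])+.053*d
place([*c,.0138],-1.0577,.17,.0206)
r.set_joints(HOME); print(r.current_t()); snap(1)
im=dict(np.load("top1.npz"));P,cs=brown(im,.005,.05)
for k in cs: print(k[:,0].mean(0).round(),np.round(tile(im,k,.016),4))
a=im["pixels"][150:350,150:450];b=np.load("scene1.npz")["pixels"][180:330,230:450]
cv2.imwrite("pics/c1.png",np.hstack([cv2.resize(a,(420,280)),cv2.resize(b,(380,280))])[:,:,::-1])
E
```

```text
down [9.11535256e-05 5.47395229e-05 1.72158636e-04] [-0.18086516 -0.68457757 -0.23946108] 11.3333
up 12.55
15.6167
[410. 248.] [4.53600e-01 6.21000e-02 6.83400e-01 7.90170e+01 4.40207e+01]
[244. 204.] [  0.5193   0.3186  -1.0605 130.9756  44.5598]
[432.  64.] [ 7.44600e-01  2.72000e-02 -1.56050e+00  6.41167e+01  5.30571e+01]
```

View pics/c1.png

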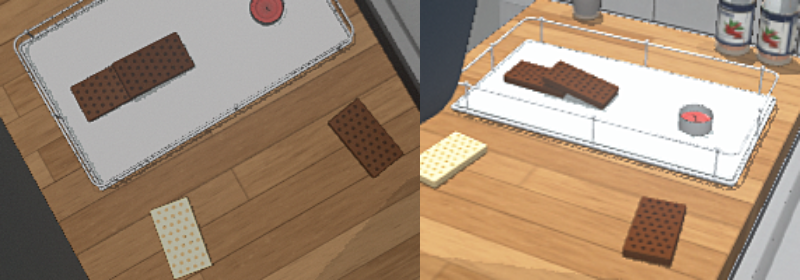

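The crop shows the second crispbread tilted onto the first one and straight in line (top-left crop; tile at about (157,65), first tile at about (100,95)). The measured step is about 52 mm, so I'll place the third.

Run:
```python
from m import *
h=pick(.4541,.0613,.690)
d=np.array([np.cos(-1.0585),np.sin(-1.0585)])
c=np.array([.5061,.341])+.105*d
place([*c,.0138],-1.0585,.17,h)
r.set_joints(HOME); print(r.current_t()); snap(2)
im=dict(np.load("top2.npz"));P,cs=brown(im,.005,.05)
for k in cs: print(k[:,0].mean(0).round(),np.round(tile(im,k,.016),4))
for s in np.arange(-.03,.15,.006):
    p=np.array([.5061,.341])+s*d; u,v=proj(im,[*p,.016])[0].round().astype(int)
    print(round(s*1000),(np.median(P[v-2:v+3,u-2:u+3,2])*1000).round(1),end="; ")
a=im["pixels"][150:350,150:450];b=np.load("scene2.npz")["pixels"][180:330,230:450]
cv2.imwrite("pics/c2.png",np.hstack([cv2.resize(a,(420,280)),cv2.resize(b,(380,280))])[:,:,::-1])
```

```text
contact z 0.016999999999999987 7.815209860118601 0.680841316671665 22.5
grip 0.5064438379237817 0.020583470622681715 [-1.04153725 -0.19167178  5.57840858]
held 0.5055429361305375 30.633049607276917 23.5667
down [7.84609022e-05 3.78589769e-05 1.59802625e-04] [0.97808406 0.42735903 0.10692285] 26.1667
up 27.3833
30.35
[259. 196.] [  0.5321   0.2957  -1.0619 183.3109  44.6208]
[432.  64.] [ 7.44300e-01  2.76000e-02 -1.25640e+00  5.88904e+01  5.87395e+01]
-30 16.4; -24 16.7; -18 16.4; -12 16.0; -6 15.8; 0 15.9; 6 15.9; 12 17.2; 18 28.3; 24 27.9; 30 27.4; 36 25.8; 42 24.0; 48 23.3; 54 22.5; 60 22.3; 66 27.1; 72 28.5; 78 28.0; 84 26.7; 90 24.9; 96 24.5; 102 23.4; 108 22.0; 114 21.2; 120 19.9; 126 18.7; 132 18.0; 138 16.8; 144 14.3;
```

View pics/c2.png

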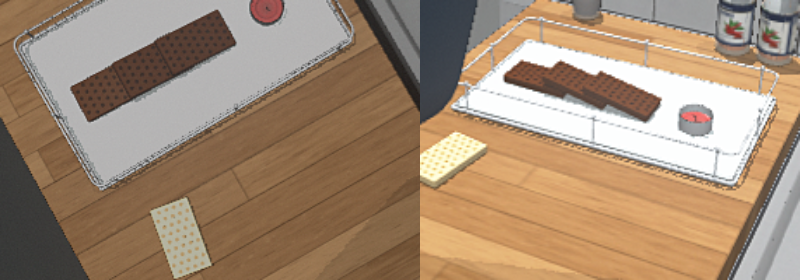

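The crop shows a straight shingled row of three (top crop, x 75–235). Both new tiles slope down onto the tray, and the steps are about 52 mm.

```bash
python3 -c "
from cell import r
print(r.hand_in(),r.current_t())"
```

```text
the job is handed in; nothing more can be done
the job is handed in; nothing more can be done
```

I laid both dark crispbreads on the tray as shingles in line with the first, about 52 mm apart and sloping roughly 10°, with the arm clear at 30.4 s; the job is handed in, but no verdict came back.

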